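# Cap the filter housing: find the keyways and hold the cap home

### The arm

A 6-joint arm with a two-finger parallel gripper is mounted at the origin on the work surface. World frame = base frame: x ahead of the robot, y to its left, z up, the work surface at z = 0. Lengths are in m, angles in rad, forces in N, time in s.
With the tool pointing down it reaches from about 0.25 to 0.725 m from the base axis. Payload 4 kg.
Tool frame: the origin (TCP) lies on the front face of the gripper's body, between the roots of the fingers; the fingertips stand 73 mm ahead of it and the grasp point (between the pads) lies bot.tcp_to_grasp ahead of it (bot.tcp_to_grasp is the distance from the TCP to the grasp point, in m); z points along the fingers, y is the line along which they close (so a half turn about z gives the same grasp; the last joint's range is limited). The gripper opens to 85 mm and grips with 20 to 120 N. Pads are 22 mm wide; open, the fingers measure 114 mm over their backs; the gripper's body (76 mm by 85 mm) begins 54 mm behind the grasp point. The pads swing forward as they close: fully open they stand 13 mm farther back than shut.
Start: joints at [-1.234, 0.241, 0.005, 1.335, 0, 1.571], TCP at [0.165, -0.472, 0.304] pointing down, gripper open.
Joint ranges: [-2.72, 2.72], [-1.05, 1.87], [-1.09, 1.28], [-1.99, 2.15], [-1.42, 1.44], [-3.14, 3.14]. Speed limits (rad/s): [2.79, 2.79, 3.14, 3.14, 3.14, 3.14].

### API

Orientations are given as a unit quaternion [x, y, z, w].
In Python, from workcell import bot gives the robot as it stands.
- The arm moves only by the shell command python3 -m jog 'ROWS' [OPENING]. ROWS is JSON, one flat list of numbers, 6 for each row, row after row: the shift along the world's x, y, z scaled (see below), then the turn, a rotation vector about the world's x, y, z scaled (see below). In form: [tx, ty, tz, wx, wy, wz, tx, ty, tz, wx, wy, wz, ...]. A call has 1 to 10 rows; each row is the pose to reach, as a shift and turn from the pose commanded when the call began; what a row does not reach only later rows make up. The controller multiplies each number of a shift by 800 mm and each number of a turn by 2 rad. A row lasts 1/12 s, in which the tool goes at most 41.7 mm and 7.16 degrees, less where a joint would pass 70% of its speed; a pose out of reach is approached as far as the arm can. A call with a number of a shift or a turn outside -1 to 1 is refused whole. A call with a gripper value outside its range is refused whole. OPENING is the opening, from -1 (shut) to 1 (fully open), set as the call begins (- or left out, the last holds). The fingers move at their own pace and stop on an object; the grip force is fixed at half the most. Time passes only in rows, so rows that repeat a pose let the fingers close. It gives the time, the measured TCP pose, the force, the opening and the grip force at its end, in the units of the state.
- bot.get_obs(): the state, without advancing time (a new reading comes with each control period).
- bot.camera(name): name is "scene" or "top" or "wrist"; returns (picture, depth): 384x512x3 uint8, red, green, blue; 384x512 float32, m along the optical axis (not along the pixel's ray), 0 where there is no reading.
- bot.calibration(name): a dict with "intrinsics" (3x3 intrinsics, pixels), "dist" ([k1, k2, p1, p2, k3] as OpenCV has them; the pictures are not rectified), "pose" (4x4, takes a point from camera to world coordinates). Camera axes: x right, y up, looking along -z (the intrinsics and any distortion apply to the point x, -y, -z); pixel columns grow to the right and rows downward; lengths in m; the calibration is good to about 2 mm. A picture is of the moment at which its call begins: read the wrist's pose just before it. calibration takes no time and is no camera call; for the wrist camera it gives the pose at the moment of the call.
- bot.job_done(): hands the job in; it is judged then, once.
Trained networks look in the newest picture that a camera, given by its name, has taken for a name from the list of things; names that differ only in an ending like _2 or _b are one class to them, and where a whole thing is asked for, a point or a joint stands for the part that bears it (a point fixed in the world has none). Each returns a list of dicts, best first, with "confidence" (0 to 1); they miss things now and then, are a little off and sometimes report something else, mostly with a low value. They report only what shows in the picture. A call takes as long as a camera call. They do not tell look-alikes from the thing itself.
- bot.find_in(label, camera): "at" ([x, y, z] in m, in the coordinates of the camera as it stood for that picture, good to about 4 mm: the middle of the surface that is visible of it).
- bot.tip_of(label, camera): "at" ([x, y, z] in m, in the coordinates of the camera as it stood for that picture, good to about 4 mm: a listed point, or the origin of a listed thing).
The state is a dict: "clock": time; "joint_pos": joint angles; "joint_vel": joint speeds; "tau": joint torques, N m; "eef_pos": TCP position; "tool_rot": TCP orientation; "ft_force": force on the tool from outside, world axes, zero at the start; "ft_torque": the same for the moment, N m; "grip_width": finger opening in m; "grasp_force": force on a finger pad.
Only numpy, scipy, OpenCV 4.12 (cv2) and the standard library are available. Lean on these libraries where they do the work, as an engineer would, in place of code of your own. Each camera call takes 0.05 s, during which the arm holds its last target. There are 200 camera calls.

### The job

Close the filter housing: set the knurled aluminium cap on the housing's raised spigot with the cap's rib directly above the housing's lug, so that it rests there upright, then turn it clockwise (seen from above) until its hidden keyways drop over the spigot's pins. Push the cap fully home against the spring and finish while still gripping it and holding it down there; do not let go at the end, and leave the bottle, the jar and the spanner alone.

Things in the scene. Friction and masses are not known exactly. Their poses are not given: they have to be found in the camera images.
- cap: loose round knurled aluminium cap, 50 mm in diameter, 42 mm tall, about 160 g, upright on the table, open end down. Origin: centre of its underside; z up its axis. A dark steel ridge 3 mm high on its top runs along its +x from 6 to 24 mm off the axis. Its bore is 33 mm wide and 24 mm deep; in the bore's wall are three hidden keyways 120 degrees apart, 8.5 mm wide, the full 24 mm deep.
- head (a point): point on the cap's axis 33 mm above its underside, in the middle of its head: the upper 18 mm (24 to 42 mm above the underside) is a solid cylinder 50 mm wide, the place to grip.
- rib (a point): middle of the cap's dark steel index rib, a bar 4 mm wide and 10 mm high at the foot of the cap's side that stands out to 29.5 mm from the axis; the point lies 27 mm along the cap's +x from its axis, 5 mm above its underside.
- housing: fixed filter housing: a grey foot 110 x 110 x 12 mm with an upright steel column that ends in a round spigot. Origin: centre of the foot's underside, on the spigot's axis; z up, +x towards the lug. A cap pushed fully home has its underside 60 mm above this origin (its ceiling sits on the spigot's top).
- spigot (a point): centre of the spigot's top face, 84 mm above the housing's underside. The spigot is 30 mm in diameter, tapered to 22 mm over its top 4 mm. A white spring plunger 16 mm wide stands 10 mm out of it; it begins to yield at about 3 N and takes about 8 N to push in 10 mm. A cap over the pins that is let go springs up until its underside is 70 mm above the housing's underside.
- pin_level (a point): point on the spigot's axis 72.5 mm above the housing's underside, level with the tops of three steel pins 5 mm thick, 120 degrees apart, that reach 19.5 mm from the axis. A cap whose keyways miss the pins rests on them at this height. With rib above lug they always miss; turned clockwise from there by a hidden 28 to 70 degrees they meet (within 5 degrees) and the cap can sink.
- lug (a point): index lug: a steel arm 10 mm wide that reaches out along the housing's +x to 42 mm from the axis, with an upturned end, top 58 mm above the housing's underside. The point lies on the lug's line, 27 mm from the spigot's axis and 58 mm up: the rib's middle belongs straight above it when the cap is set on.
- bottle: bystander: closed glass bottle, 70 mm wide and 150 mm tall; origin centre of its underside.
- jar: bystander: closed amber glass jar, 60 mm wide and 70 mm tall; origin centre of its underside.
- spanner: bystander: steel spanner lying flat, 150 mm long; origin below its middle.
Things that resemble listed ones, but are neither listed nor needed, are in the scene too. Of the things shaped like the housing, the grey one is meant. Leave any purple look-alike of the cap alone.

How it is judged:
On the way:
1. the cap rests upright on the spigot's pins with its rib above the lug (horizontal distance between cap and housing below 0.004 m and z of cap in the frame of housing between 0.068 and 0.0745 m and angle between cap's own z axis and vertical below 0.12 rad and horizontal distance between rib and lug below 0.0075 m), for 0.2 s.
At the end, for the whole second after the job is handed in: The cap is down over the pins within 2.5 mm of fully home (underside less than 62.5 mm above the housing's underside), within 3 mm of the spigot's axis and upright within 0.1 rad, its rib clockwise of the lug by less than a quarter turn, at rest and held there by the fingers (more than 2 N) (horizontal distance between cap and housing below 0.003 m and z of cap in the frame of housing below 0.0625 m and angle between cap's own z axis and vertical below 0.1 rad and y of rib in the frame of housing below -0.006 m and x of rib in the frame of housing above 0.002 m and contact force between the fingers and cap above 2 N and linear speed of cap below 0.02 m/s); the arm keeps its last pose, push and grip.
It fails at once if a bystander (bottle, jar or spanner) is shifted by more than 25 mm (distance of any of bottle, jar, spanner from where it was at the start of the episode above 0.025 m).
It also fails if it takes over 54 s, if anything falls off the work surface, if the arm or the gripper's body presses on something with over 40 N, if the wrist force passes 120 N, or if a joint passes its speed limit or range.

## Working session

There is one attempt and no reset: what is moved stays moved. The work goes in short steps, Python scripts to look and compute and a shell command to move; the robot and the scene stay as the last step left them, time stands still between calls to the robot, and variables do not carry over. Pictures are saved under pics/ and viewed, at most 10 in all, crops included, and the job is handed in when it is done.

```bash
mkdir -p pics; cat > h.py <<'E'
import numpy as np, cv2
from workcell import bot
def shot(n,f=None):
    T=np.array(bot.calibration(n)["pose"]); p,d=bot.camera(n)
    if f: cv2.imwrite("pics/"+f,p[:,:,::-1])
    return T,p,d
def cloud(n,T,d):
    c=bot.calibration(n);K=np.array(c["intrinsics"]);D=np.array(c["dist"])
    v,u=np.mgrid[:d.shape[0],:d.shape[1]]
    xy=cv2.undistortPoints(np.stack([u,v],-1).reshape(-1,1,2).astype(float),K,D).reshape(*d.shape,2)
    P=np.stack([xy[...,0]*d,-xy[...,1]*d,-d],-1)
    return P@T[:3,:3].T+T[:3,3]
def W(T,at): return (T[:3,:3]@np.array(at)+T[:3,3]).round(4)
E
python3 - <<'E'
from h import *
o=bot.get_obs();print(o["clock"],o["eef_pos"],o["tool_rot"],o["grip_width"],bot.tcp_to_grasp)
ims=[]
for n in ("top","scene"):
    T,p,d=shot(n,n+"0.png");np.savez(n+"0.npz",T=T,p=p,d=d)
    for l in ("cap","housing","rib","lug","spigot"):
        for r in bot.tip_of(l,n)[:4]:print(n,l,W(T,r["at"]),round(r["confidence"],2))
E
```

```text
0.0 [ 0.16507761 -0.47143865  0.30300158] [ 9.85854782e-01  1.67598377e-01 -1.64500139e-04 -1.05165701e-03] 0.08541778829963736 0.0539
top cap [ 0.3481 -0.1526 -0.0014] 0.75
top cap [ 0.4445 -0.1857  0.004 ] 0.54
top housing [0.5981 0.2244 0.    ] 0.95
top housing [ 7.899e-01  1.620e-02 -6.000e-04] 0.77
top housing [ 0.5971  0.0385 -0.0031] 0.73
top housing [ 6.959e-01 -1.384e-01 -5.000e-04] 0.61
top rib [ 0.4666 -0.1724  0.0026] 0.75
top rib [ 0.3316 -0.18    0.0028] 0.64
top rib [ 0.7028 -0.2929  0.0016] 0.57
top lug [0.6222 0.0243 0.0579] 0.98
top lug [0.6237 0.2209 0.0564] 0.75
top lug [0.8141 0.012  0.0626] 0.71
top lug [ 0.5958  0.0399 -0.0025] 0.52
top spigot [0.5977 0.2193 0.0841] 0.83
top spigot [0.6009 0.0357 0.0779] 0.6
top spigot [0.786  0.0171 0.0862] 0.56
scene cap [ 0.3462 -0.1569  0.0051] 0.73
scene cap [ 0.4377 -0.1901 -0.0037] 0.71
scene housing [0.5984 0.0396 0.0009] 0.83
scene housing [ 0.594   0.2214 -0.0012] 0.82
scene housing [7.897e-01 2.190e-02 4.000e-04] 0.67
scene rib [ 0.4601 -0.1712  0.0045] 0.89
scene rib [ 0.3328 -0.1825  0.0036] 0.57
scene lug [0.6225 0.2203 0.0588] 0.87
scene lug [0.6251 0.0237 0.0531] 0.73
scene lug [0.8137 0.01   0.0552] 0.63
scene spigot [0.5941 0.223  0.0873] 0.82
scene spigot [0.788  0.0231 0.0872] 0.81
scene spigot [0.599  0.036  0.0849] 0.65
```

View pics/top0.png

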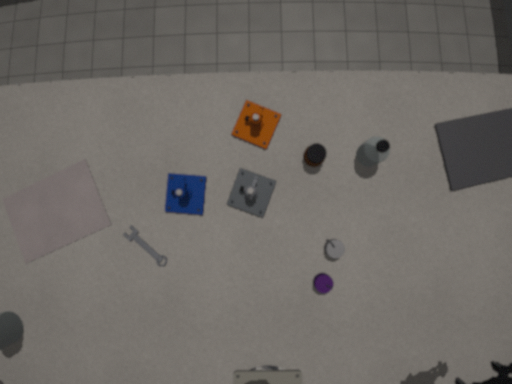

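View pics/scene0.png

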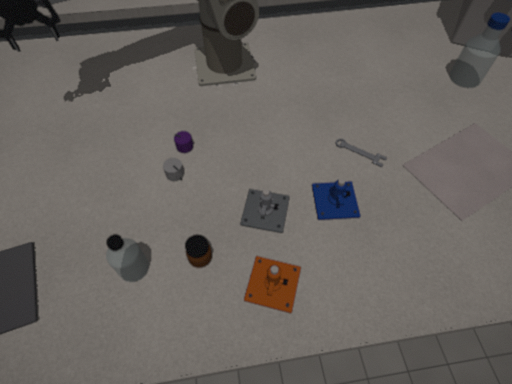

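The top view shows the silver cap at (334,249) with its ridge pointing up-left, and the purple look-alike at (323,283). The grey housing is at (252,191), with the blue (186,194) and orange (257,124) look-alikes. The jar is at (315,155), the bottle at (376,150) and the spanner at (146,246). I choose the silver cap and the grey housing, and will check both in one crop.

```bash
python3 - <<'E'
from h import *
ims=[]
for n,cs in (("top",[(334,249),(252,191)]),("scene",[(173,169),(265,210)])):
    z=np.load(n+"0.npz");P=cloud(n,z["T"],z["d"])
    row=[]
    for u,v in cs: row.append(cv2.resize(z["p"][v-30:v+30,u-30:u+30],(290,290),interpolation=cv2.INTER_CUBIC))
    ims.append(np.hstack(row))
    for nm,c,lo,hi,r in (("captop",(.4445,-.186),.038,.05,.045),("spig",(.598,.038),.08,.1,.03),("lug",(.598,.038),.045,.066,.055),("foot",(.598,.038),.008,.02,.09)):
        m=(np.hypot(P[...,0]-c[0],P[...,1]-c[1])<r)&(P[...,2]>lo)&(P[...,2]<hi)
        q=P[m]
        if len(q): print(n,nm,len(q),q.mean(0).round(4),((q.max(0)+q.min(0))/2).round(4),np.ptp(q,0).round(4))
        if nm=="foot" and len(q): print(cv2.minAreaRect((q[:,:2]*1000).astype(np.float32)))
        if nm=="lug": print(q.round(3)[:40].tolist())
cv2.imwrite("pics/crop.png",np.vstack(ims)[:,:,::-1])
E
```

```text
top captop 277 [ 0.4403 -0.1882  0.0422] [ 0.4402 -0.1882  0.0435] [0.0512 0.0488 0.0101]
top spig 93 [0.596  0.0364 0.0868] [0.5962 0.037  0.0895] [0.0261 0.0261 0.0189]
top lug 45 [0.6177 0.0277 0.0541] [0.6084 0.0392 0.0525] [0.0531 0.041  0.0139]
[[0.635, 0.027, 0.058], [0.635, 0.024, 0.056], [0.635, 0.021, 0.059], [0.633, 0.027, 0.052], [0.632, 0.024, 0.057], [0.632, 0.021, 0.058], [0.632, 0.019, 0.058], [0.63, 0.027, 0.055], [0.63, 0.024, 0.053], [0.63, 0.021, 0.055], [0.63, 0.019, 0.053], [0.627, 0.03, 0.052], [0.627, 0.027, 0.053], [0.627, 0.024, 0.055], [0.627, 0.021, 0.054], [0.624, 0.03, 0.054], [0.624, 0.027, 0.056], [0.625, 0.024, 0.05], [0.624, 0.021, 0.055], [0.622, 0.03, 0.054], [0.622, 0.027, 0.056], [0.621, 0.024, 0.057], [0.622, 0.022, 0.054], [0.619, 0.032, 0.054], [0.619, 0.03, 0.055], [0.619, 0.027, 0.053], [0.619, 0.024, 0.058], [0.616, 0.032, 0.054], [0.616, 0.03, 0.054], [0.616, 0.027, 0.053], [0.617, 0.024, 0.052], [0.614, 0.035, 0.051], [0.614, 0.032, 0.054], [0.614, 0.03, 0.055], [0.614, 0.027, 0.055], [0.614, 0.024, 0.052], [0.611, 0.03, 0.056], [0.611, 0
[... 890 characters left out ...]
0.61, 0.031, 0.065], [0.608, 0.034, 0.059], [0.61, 0.038, 0.061], [0.609, 0.041, 0.06], [0.61, 0.043, 0.061], [0.606, 0.047, 0.053], [0.602, 0.025, 0.048], [0.607, 0.026, 0.056], [0.609, 0.028, 0.057], [0.607, 0.031, 0.054], [0.61, 0.033, 0.059], [0.61, 0.036, 0.058], [0.61, 0.038, 0.057], [0.609, 0.041, 0.055], [0.61, 0.043, 0.056], [0.608, 0.046, 0.051], [0.606, 0.026, 0.05], [0.609, 0.028, 0.053], [0.61, 0.031, 0.054], [0.61, 0.033, 0.054], [0.611, 0.035, 0.055], [0.61, 0.038, 0.052], [0.61, 0.041, 0.052]]
scene foot 1277 [0.6041 0.0346 0.0131] [0.5957 0.037  0.0141] [0.1384 0.1389 0.0118]
((596.3585205078125, 36.9843864440918), (109.98961639404297, 111.41138458251953), 69.37550354003906)
```

View pics/crop.png

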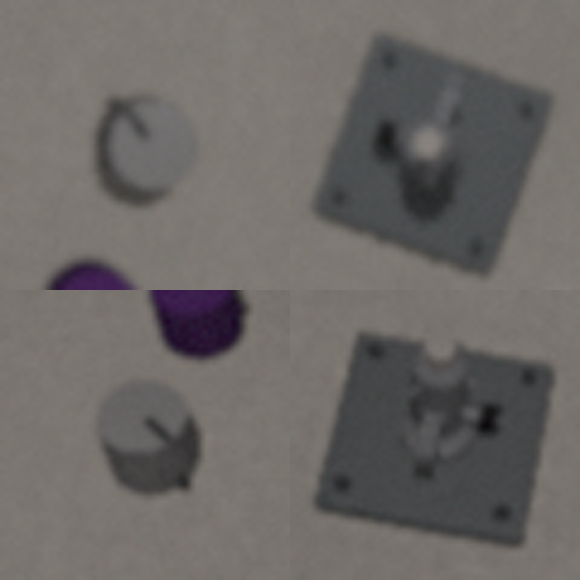

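The crop confirms the choice. The silver cap's ridge points up-left (yaw about 42°) and the housing's lug arm points at about −20.6°. I'll move above the cap and turn the wrist to leave range for the clockwise turn.

```bash
python3 -m jog '[0.34,0.35,0,0,0,0.6,0.34,0.35,0,0,0,0.6,0.34,0.35,0,0,0,0.6,0.34,0.35,0,0,0,0.6,0.34,0.35,0,0,0,0.6,0.34,0.35,0,0,0,0.6,0.34,0.35,0,0,0,0.6,0.34,0.35,0,0,0,0.6,0.34,0.35,0,0,0,0.6,0.34,0.35,0,0,0,0.6]' 1; python3 -c "
from h import *
print(bot.get_obs()['joint_pos'],bot.calibration('wrist')['pose'])"
```

```text
clock: 1.43
eef_pos: [0.4402, -0.1884, 0.304]
tool_rot: [0.715, 0.699, 0.001, 0.0]
ft_force: [0.5, -0.6, 0.1]
grip_width: 0.0857
grasp_force: 0.0
[-0.40533136  0.19762482 -0.04972656  1.3219623   0.00177157  1.18917086] [[ 0.99971409  0.02362152  0.00370868  0.44160993]
 [-0.02370354  0.95866929  0.28353365 -0.11678965]
 [ 0.0031421  -0.2835405   0.95895512  0.37437884]
 [ 0.          0.          0.          1.        ]]
```

```bash
python3 -m jog '[0,0,-0.1,0,0,0.7,0,0,-0.1,0,0,0.7,0,0,-0.1,0,0,0.7,0,0,-0.1,0,0,0.7,0,0,-0.1,0,0,0.7,0,0,-0.1,0,0,0.7,0,0,-0.1,0,0,0.7,0,0,-0.1,0,0,0.7,0,0,-0.1,0,0,0.7,0,0,-0.1,0,0,0.7]'
python3 -m jog '[0,0,0,0,0,0.1,0,0,0,0,0,0.1,0,0,0,0,0,0.1]'
python3 - <<'E'
from h import *
o=bot.get_obs();print(o["joint_pos"].round(3) if hasattr(o["joint_pos"],'round') else o["joint_pos"],o["eef_pos"],o["tool_rot"])
T,p,d=shot("wrist","w1.png");np.savez("w1.npz",T=T,p=p,d=d)
P=cloud("wrist",T,d)
m=(np.hypot(P[...,0]-.4402,P[...,1]+.188)<.04)&(P[...,2]>.036)&(P[...,2]<.05)
q=P[m];print(len(q),q.mean(0),(q.max(0)+q.min(0))/2,np.ptp(q,0))
g=cv2.cvtColor(p,cv2.COLOR_RGB2GRAY)
c=np.array(cv2.minEnclosingCircle((q[:,:2]*1000).astype(np.float32))[0])/1000;print(c)
m2=m&(np.hypot(P[...,0]-c[0],P[...,1]-c[1])<.022)
med=np.median(g[m2]);dk=m2&(g<.7*med);r=P[dk][:,:2]
print(med,len(r),r.mean(0),np.degrees(np.arctan2(*(r.mean(0)-c)[::-1])))
l=cv2.fitLine((r*1000).astype(np.float32),cv2.DIST_L2,0,.01,.01).ravel();print(l,np.degrees(np.arctan2(l[1],l[0])))
for n in ("cap","rib"):
  for x in bot.tip_of(n,"wrist")[:3]:print(n,W(T,x["at"]),x["confidence"])
E
```

```text
clock: 2.27
eef_pos: [0.4373, -0.1919, 0.224]
tool_rot: [0.173, 0.985, -0.0, 0.0]
ft_force: [-0.4, 0.2, 0.0]
grip_width: 0.0853
grasp_force: 0.0
clock: 2.52
eef_pos: [0.4373, -0.1919, 0.224]
tool_rot: [0.077, 0.997, -0.0, 0.0]
ft_force: [0.1, 0.4, -0.1]
grip_width: 0.0858
grasp_force: 0.0
[-0.414  0.249 -0.2    1.122  0.    -0.26 ] [ 0.43727849 -0.19191781  0.223975  ] [ 7.67312712e-02  9.97051806e-01 -1.94430773e-05  8.51535681e-05]
2327 [ 0.43821519 -0.18838673  0.04234975] [ 0.43947827 -0.18845342  0.04146117] [0.05124393 0.05052591 0.01029013]
[ 0.43947882 -0.18846297]
114.0 84 [ 0.45000908 -0.18007447] 38.541116349391935
[   0.83412415    0.55157673  450.0091     -180.07448   ] 33.47525
cap [ 0.3498 -0.156   0.002 ] 0.77
cap [ 0.4398 -0.1909  0.0027] 0.63
rib [ 0.3353 -0.1808  0.0038] 0.86
```

View pics/w1.png

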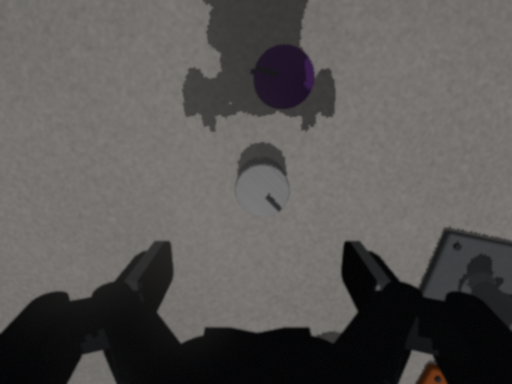

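The wrist view shows the silver cap at (262,190) with its ridge running from (267,195) to (280,210), and the purple look-alike at (284,76). Next I'll refine the ridge angle from rays onto the ridge plane.

```bash
cat >> h.py <<'E'
def ontoz(n,T,z,shape=(384,512)):
    P=cloud(n,T,np.ones(shape)); C=T[:3,3]; D=P-C
    return C+D*((z-C[2])/D[...,2])[...,None]
E
python3 - <<'E'
from h import *
for n,f in (("wrist","w1.npz"),("top","top0.npz"),("scene","scene0.npz")):
    z=np.load(f);T,p,d=z["T"],z["p"],z["d"]
    g=cv2.cvtColor(p,cv2.COLOR_RGB2GRAY).astype(float)
    P=cloud(n,T,d);m=(np.hypot(P[...,0]-.44,P[...,1]+.188)<.04)&(P[...,2]>.036)&(P[...,2]<.05)
    c=np.array(cv2.minEnclosingCircle((P[m][:,:2]*1000).astype(np.float32))[0])/1000
    Q=ontoz(n,T,.0445)[...,:2]-c; R=np.hypot(Q[...,0],Q[...,1]); A=np.arctan2(Q[...,1],Q[...,0])
    s=(R<.021)&(R>.009); base=np.median(g[s]); w=np.clip(base-g[s]-12,0,None); w[np.abs(A[s]-.7)>.8]=0
    v=(w[:,None]*Q[s]).sum(0)/w.sum()
    q=Q[s]-v;C=(w[:,None]*q).T@q;ev=np.linalg.eigh(C)[1][:,1]
    print(n,c.round(4),base,w.max(),v.round(4),"radial",np.degrees(np.arctan2(v[1],v[0])).round(1),"line",np.degrees(np.arctan(ev[1]/ev[0])).round(1))
E
```

```text
wrist [ 0.4395 -0.1885] 114.0 57.0 [0.0118 0.0091] radial 37.5 line 32.8
top [ 0.4404 -0.1882] 110.0 23.0 [0.0114 0.0087] radial 37.2 line 38.5
scene [ 0.4394 -0.1877] 100.0 34.0 [0.0131 0.0079] radial 31.0 line 35.9
```

```bash
python3 -m jog '[0.003,0.0045,-0.05,0,0,0,0.003,0.0045,-0.09,0,0,0,0.003,0.0045,-0.13,0,0,0,0.003,0.0045,-0.155,0,0,0,0.003,0.0045,-0.168,0,0,0,0.003,0.0045,-0.171,0,0,0,0.003,0.0045,-0.171,0,0,0,0.003,0.0045,-0.171,0,0,0]' 1
python3 -m jog '[0,0,0,0,0,0,0,0,0,0,0,0,0,0,0,0,0,0,0,0,0,0,0,0,0,0,0,0,0,0,0,0,0,0,0,0,0,0,0,0,0,0,0,0,0,0,0,0,0,0,0,0,0,0,0,0,0,0,0,0]' -1
```

```text
clock: 3.33
eef_pos: [0.4402, -0.1886, 0.0878]
tool_rot: [0.078, 0.997, -0.0, 0.001]
ft_force: [-0.4, 0.2, -0.3]
grip_width: 0.0856
grasp_force: 0.0
clock: 4.17
eef_pos: [0.4404, -0.1885, 0.0885]
tool_rot: [0.077, 0.997, -0.0, 0.001]
ft_force: [-0.5, 0.3, 5.6]
grip_width: 0.0485
grasp_force: 61.4
```

```bash
python3 -m jog '[0,0,0.03,0,0,0,0,0,0.07,0,0,0,0,0,0.11,0,0,0,0,0,0.14,0,0,0,0,0,0.155,0,0,0,0,0,0.16,0,0,0]'
python3 -m jog '[0.015,0.022,0,0,0,-0.05,0.04,0.058,0,0,0,-0.1,0.07,0.101,0,0,0,-0.16,0.1,0.144,0,0,0,-0.22,0.13,0.187,0,0,0,-0.28,0.16,0.23,0,0,0,-0.34,0.18,0.26,0,0,0,-0.4,0.19,0.274,0,0,0,-0.45,0.195,0.281,0,0,0,-0.5,0.195,0.281,0,0,0,-0.5]'
python3 - <<'E'
from h import *
z=np.zeros(1)
ims=[]
for n in ("top","scene","wrist"):
    T,p,d=shot(n);np.savez(n+"2.npz",T=T,p=p,d=d);ims.append(p)
    for l in ("cap","rib","lug"):
        for r in bot.tip_of(l,n)[:3]:print(n,l,W(T,r["at"]),round(r["confidence"],2))
o=bot.get_obs();print(o["eef_pos"],o["tool_rot"],o["joint_pos"])
s=ims[1][140:260,190:350]; t=ims[0][130:250,170:330]
cv2.imwrite("pics/c2.png",np.vstack([np.hstack([cv2.resize(s,(400,300),interpolation=2),cv2.resize(t,(400,300),interpolation=2)]),np.hstack([cv2.resize(ims[2],(400,300)),cv2.resize(ims[1],(400,300))])])[:,:,::-1])
E
```

```text
clock: 4.67
eef_pos: [0.4409, -0.1888, 0.2182]
tool_rot: [0.077, 0.997, -0.001, 0.003]
ft_force: [0.2, -0.5, -1.1]
grip_width: 0.0484
grasp_force: 62.5
clock: 5.5
eef_pos: [0.5958, 0.0385, 0.2133]
tool_rot: [0.545, 0.838, -0.0, -0.001]
ft_force: [0.1, 0.0, -1.0]
grip_width: 0.0484
grasp_force: 62.7
top cap [ 0.3443 -0.156   0.0005] 0.65
top rib [ 0.3326 -0.1806  0.004 ] 0.9
top lug [0.8123 0.0115 0.0633] 0.96
top lug [0.6198 0.2204 0.0572] 0.63
scene cap [0.591  0.0315 0.1218] 0.87
scene cap [ 0.3479 -0.1565  0.0023] 0.76
scene rib [0.6184 0.0304 0.1299] 0.8
scene rib [ 0.3336 -0.1799  0.0023] 0.77
scene lug [0.8131 0.0071 0.0571] 0.93
scene lug [0.6244 0.0238 0.0552] 0.6
scene lug [0.6236 0.2224 0.0601] 0.55
wrist cap [0.5914 0.0381 0.1305] 0.82
wrist rib [0.6265 0.0304 0.0558] 0.21
wrist lug [0.8123 0.009  0.0613] 0.6
wrist lug [0.6208 0.0301 0.0556] 0.59
[0.59556759 0.03615616 0.21527383] [5.45965249e-01 8.37807815e-01 7.32485502e-05 7.67080540e-05] [6.06241606e-02 4.79560130e-01 1.18508901e-01 1.20953460e+00
 2.62716111e-05 1.21570576e+00]
```

View pics/c2.png

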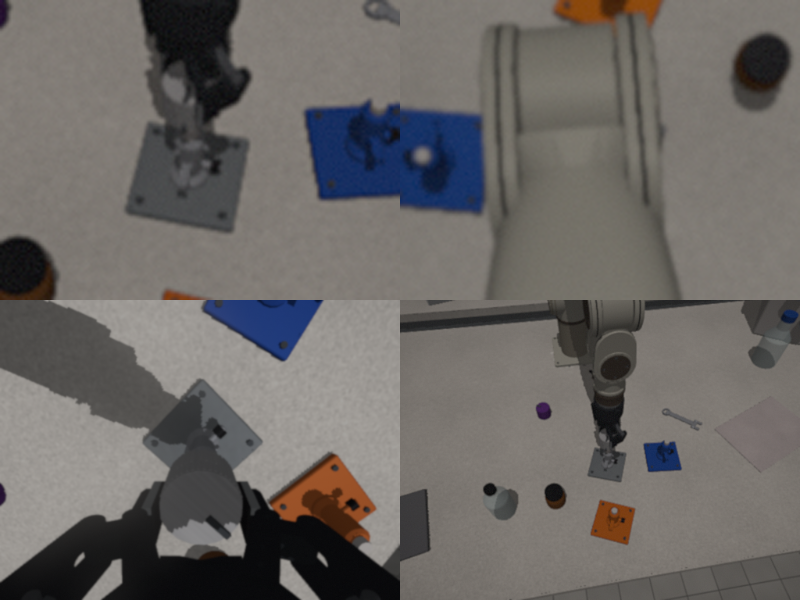

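The wrist view (lower left) shows the cap upright between the pads, with its ridge visible at about (215,525). I'll measure the centre and ridge angle in hand.

```bash
python3 - <<'E'
from h import *
z=np.load("wrist2.npz");T,p,d=z["T"],z["p"],z["d"]
g=cv2.cvtColor(p,cv2.COLOR_RGB2GRAY).astype(float)
P=cloud("wrist",T,d)
near=np.hypot(P[...,0]-.596,P[...,1]-.0365)<.03
h=np.histogram(P[near][:,2],bins=np.arange(.1,.2,.005));print(list(zip(h[1].round(3),h[0])))
zt=.170
m=near&(P[...,2]>.163)&(P[...,2]<.172)&(g>80);q=P[m]
A=np.c_[q[:,:2]-[.596,.0365],np.ones(len(q))];print("plane",np.linalg.lstsq(A,q[:,2],rcond=None)[0],len(q))
# top disc seen by brightness: side is darker
Q=ontoz("wrist",T,.1735)
s=near&(P[...,2]>.166)&(g<75)
r=Q[s][:,:2];print(len(r))
l=cv2.fitLine((r*1000).astype(np.float32),cv2.DIST_HUBER,0,.01,.01).ravel();print(l,np.degrees(np.arctan2(l[1],l[0])),r.min(0),r.max(0))
# cylinder fit of side
s=near&(P[...,2]>.135)&(P[...,2]<.162)&(g>60);q=P[s][:,:2]
from scipy.optimize import least_squares
f=least_squares(lambda c:np.hypot(q[:,0]-c[0],q[:,1]-c[1])-.025,[.596,.0365],loss="soft_l1",f_scale=.001);print("side",f.x,len(q),np.abs(f.fun).mean())
c=p[230:384,160:360];cv2.imwrite("pics/c3.png",cv2.resize(c,(800,600),interpolation=2)[:,:,::-1])
E
```

```text
[(np.float64(0.1), np.int64(0)), (np.float64(0.105), np.int64(0)), (np.float64(0.11), np.int64(0)), (np.float64(0.115), np.int64(0)), (np.float64(0.12), np.int64(0)), (np.float64(0.125), np.int64(65)), (np.float64(0.13), np.int64(192)), (np.float64(0.135), np.int64(195)), (np.float64(0.14), np.int64(228)), (np.float64(0.145), np.int64(245)), (np.float64(0.15), np.int64(350)), (np.float64(0.155), np.int64(406)), (np.float64(0.16), np.int64(435)), (np.float64(0.165), np.int64(7797)), (np.float64(0.17), np.int64(996)), (np.float64(0.175), np.int64(349)), (np.float64(0.18), np.int64(669)), (np.float64(0.185), np.int64(101)), (np.float64(0.19), np.int64(130))]
plane [-0.00220653  0.00969057  0.16914308] 1579
22292
[  0.75393915  -0.6569443  606.155       20.82514   ] -41.067238 [ 0.56604179 -0.04755388] [0.68106331 0.06394615]
side [0.59469933 0.03628241] 445 0.00041151102448326083
```

View pics/c3.png

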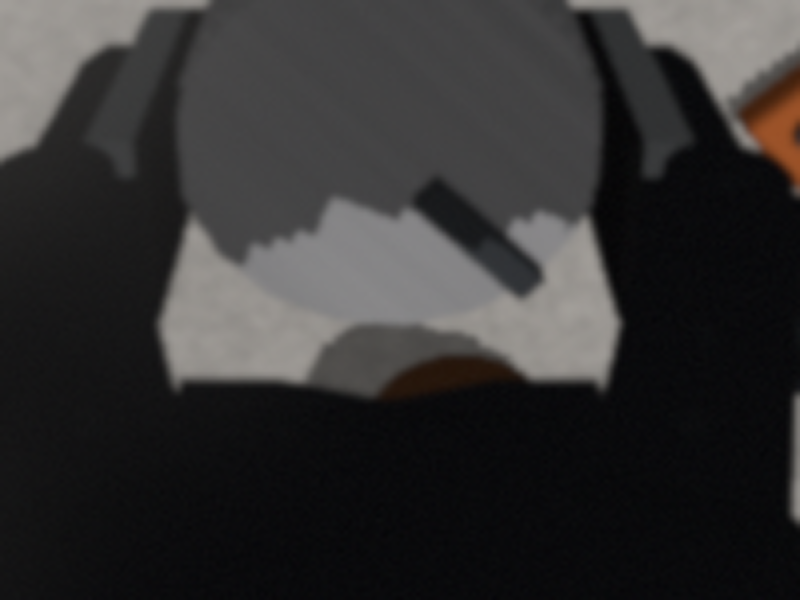

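```bash
python3 - <<'E'
from h import *
z=np.load("wrist2.npz");T,p,d=z["T"],z["p"],z["d"]
Q=ontoz("wrist",T,.172);i=Q[279,266];o=Q[303,294]
print(i,o,np.degrees(np.arctan2(o[1]-i[1],o[0]-i[0])))
P=cloud("wrist",T,d)
m=(np.hypot(P[...,0]-.596,P[...,1]-.0365)<.035)&(P[...,2]>.165)&(P[...,2]<.1725)
m[:230]=0; m[325:]=0; m[:,:203]=0;m[:,312:]=0
q=(P[m][:,:2]*1000).astype(np.float32);print(cv2.minEnclosingCircle(q))
c=np.array(cv2.minEnclosingCircle(q)[0])/1000
mid=(i+o)[:2]/2-c;print("radial",np.degrees(np.arctan2(mid[1],mid[0])),np.hypot(*mid))
E
```

```text
[0.60005419 0.03462449 0.172     ] [0.61733263 0.02810076 0.172     ] -20.6847678793745
((595.2614135742188, 35.4158821105957), 26.82267951965332)
radial -16.791788714153032 0.014030230687486546
```

```bash
python3 -m jog '[0.0012,0.001,-0.01,0,0,0,0.0012,0.001,-0.02,0,0,0,0.0012,0.001,-0.03,0,0,0,0.0012,0.001,-0.037,0,0,0,0.0012,0.001,-0.044,0,0,0,0.0012,0.001,-0.05,0,0,0,0.0012,0.001,-0.055,0,0,0,0.0012,0.001,-0.06,0,0,0,0.0012,0.001,-0.064,0,0,0,0.0012,0.001,-0.064,0,0,0]'
```

```text
clock: 6.93
eef_pos: [0.5963, 0.0373, 0.1631]
tool_rot: [0.546, 0.838, -0.0, -0.0]
ft_force: [-0.2, -0.2, -1.9]
grip_width: 0.0481
grasp_force: 62.7
```

```bash
python3 -m jog '[0,0,-0.0015,0,0,0,0,0,-0.0015,0,0,0]'; python3 -m jog '[0,0,-0.0015,0,0,0,0,0,-0.0015,0,0,0,0,0,-0.0015,0,0,0]';python3 -m jog '[0,0,-0.0015,0,0,0,0,0,-0.0015,0,0,0,0,0,-0.0015,0,0,0]'
```

```text
clock: 7.1
eef_pos: [0.5967, 0.0373, 0.1628]
tool_rot: [0.546, 0.838, 0.0, 0.0]
ft_force: [0.6, -0.5, -2.8]
grip_width: 0.0483
grasp_force: 62.7
clock: 7.35
eef_pos: [0.5966, 0.0373, 0.1616]
tool_rot: [0.546, 0.838, 0.0, 0.0]
ft_force: [0.6, -0.6, -1.3]
grip_width: 0.0483
grasp_force: 62.7
clock: 7.6
eef_pos: [0.5968, 0.0373, 0.1609]
tool_rot: [0.546, 0.838, 0.0, 0.0]
ft_force: [-0.7, -0.0, 1.8]
grip_width: 0.0485
grasp_force: 63.3
```

```bash
python3 -m jog '[0,0,-0.0012,0,0,0,0,0,-0.0012,0,0,0,0,0,-0.0012,0,0,0,0,0,-0.0012,0,0,0]'
python3 - <<'E'
from h import *
T,p,d=shot("scene");np.savez("scene3.npz",T=T,p=p,d=d)
for l in ("cap","rib","lug"):
    for r in bot.tip_of(l,"scene")[:3]:print(l,W(T,r["at"]),round(r["confidence"],2))
T,w,d=shot("wrist");np.savez("wrist3.npz",T=T,p=w,d=d)
P=cloud("wrist",T,d)
m=(np.hypot(P[...,0]-.596,P[...,1]-.0365)<.02)&(P[...,2]>.105)&(P[...,2]<.125);m[325:]=0
print(np.median(P[m][:,2]))
cv2.imwrite("pics/c4.png",np.hstack([cv2.resize(p[140:250,210:320],(400,400),interpolation=2),cv2.resize(w[184:384,156:356],(400,400),interpolation=2)])[:,:,::-1])
E
```

```text
clock: 7.93
eef_pos: [0.5968, 0.0373, 0.1607]
tool_rot: [0.546, 0.838, 0.0, 0.001]
ft_force: [-2.2, -0.4, 5.7]
grip_width: 0.0485
grasp_force: 63.8
cap [0.5961 0.0356 0.069 ] 0.72
cap [ 0.3461 -0.1573  0.0025] 0.62
rib [0.62   0.03   0.0784] 0.83
rib [ 0.3344 -0.182   0.0016] 0.59
rib [0.5965 0.0325 0.0729] 0.39
lug [0.6258 0.0244 0.0568] 0.91
lug [0.8139 0.0079 0.0589] 0.7
lug [ 6.995e-01 -2.955e-01 -1.000e-04] 0.58
0.11454837431664644
```

View pics/c4.png

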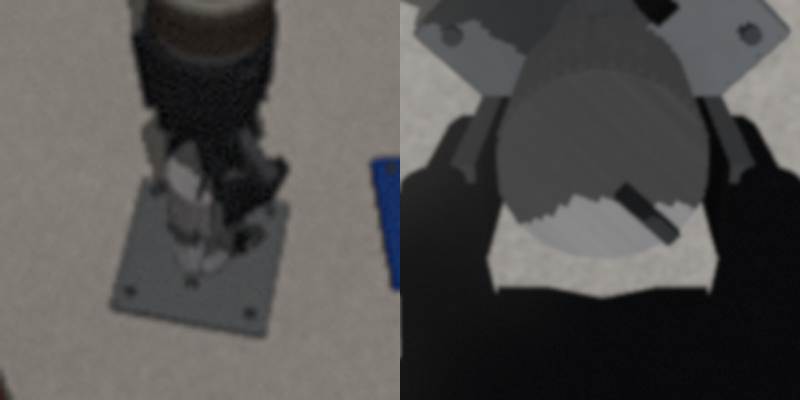

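On the pins: the cap top is at 0.1145, so the underside is at 0.0725, and the ridge is still on the lug's line. Next I turn clockwise under light push.

```bash
python3 -m jog '[0,0,0,0,0,-0.03,0,0,0,0,0,-0.065,0,0,0,0,0,-0.1,0,0,0,0,0,-0.135,0,0,0,0,0,-0.17,0,0,0,0,0,-0.205,0,0,-0.001,0,0,-0.205]'
python3 -m jog '[0,0,0,0,0,-0.02,0,0,0,0,0,-0.04,0,0,0,0,0,-0.06,0,0,0,0,0,-0.06]'
python3 -m jog '[0,0,0,0,0,-0.02,0,0,0,0,0,-0.04,0,0,0,0,0,-0.06,0,0,0,0,0,-0.06]'
```

```text
clock: 8.77
eef_pos: [0.5979, 0.0372, 0.1602]
tool_rot: [0.706, 0.709, 0.001, 0.001]
ft_force: [-1.6, 0.1, 10.8]
grip_width: 0.0483
grasp_force: 63.8
clock: 9.1
eef_pos: [0.597, 0.037, 0.1591]
tool_rot: [0.746, 0.666, 0.0, 0.001]
ft_force: [0.1, -1.2, 1.6]
grip_width: 0.0483
grasp_force: 63.1
clock: 9.43
eef_pos: [0.5965, 0.0373, 0.1584]
tool_rot: [0.784, 0.62, -0.0, -0.0]
ft_force: [-1.0, -0.1, 2.0]
grip_width: 0.0482
grasp_force: 63.1
```

```bash
python3 -m jog '[0,0,-0.002,0,0,0,0,0,-0.002,0,0,0,0,0,-0.002,0,0,0]'; python3 -m jog '[0,0,-0.002,0,0,0,0,0,-0.002,0,0,0,0,0,-0.002,0,0,0]'; python3 -c "
from workcell import bot
print(bot.get_obs()['ft_torque'])"
```

```text
clock: 9.68
eef_pos: [0.5965, 0.0374, 0.1568]
tool_rot: [0.784, 0.62, -0.0, -0.0]
ft_force: [-0.7, -0.0, 2.8]
grip_width: 0.0484
grasp_force: 63.1
clock: 9.93
eef_pos: [0.5965, 0.0373, 0.1554]
tool_rot: [0.785, 0.62, -0.0, -0.0]
ft_force: [-1.1, -0.0, 3.7]
grip_width: 0.0483
grasp_force: 63.1
[-0.04404664  0.19240032  0.06017759]
```

The keyways have met the pins and the cap is sinking with only the spring resisting. I push it home.

```bash
python3 -m jog '[0,0,-0.002,0,0,0,0,0,-0.004,0,0,0,0,0,-0.006,0,0,0,0,0,-0.008,0,0,0,0,0,-0.009,0,0,0,0,0,-0.009,0,0,0]'; python3 -m jog '[0,0,-0.001,0,0,0,0,0,-0.002,0,0,0,0,0,-0.002,0,0,0,0,0,-0.002,0,0,0]'
```

```text
clock: 10.43
eef_pos: [0.5965, 0.0373, 0.1486]
tool_rot: [0.785, 0.62, 0.0, 0.0]
ft_force: [-1.8, 1.0, 5.9]
grip_width: 0.0484
grasp_force: 63.9
clock: 10.77
eef_pos: [0.5965, 0.0373, 0.1485]
tool_rot: [0.785, 0.62, 0.0, 0.0]
ft_force: [-5.8, -0.3, 14.2]
grip_width: 0.0483
grasp_force: 64.5
```

```bash
python3 -m jog '[0,0,-0.001,0,0,0,0,0,-0.001,0,0,0,0,0,-0.001,0,0,0]'; python3 - <<'E'
from h import *
T,w,d=shot("wrist");P=cloud("wrist",T,d)
m=(np.hypot(P[...,0]-.596,P[...,1]-.0365)<.02)&(P[...,2]>.09)&(P[...,2]<.125);m[325:]=0
q=P[m];print(np.median(q[:,2]))
cv2.imwrite("pics/c5.png",cv2.resize(w[184:384,156:356],(600,600),interpolation=2)[:,:,::-1])
E
```

```text
clock: 11.02
eef_pos: [0.5965, 0.0373, 0.1484]
tool_rot: [0.785, 0.62, 0.001, 0.0]
ft_force: [-6.1, -0.1, 16.3]
grip_width: 0.0483
grasp_force: 64.9
0.10230582475868828
```

View pics/c5.png

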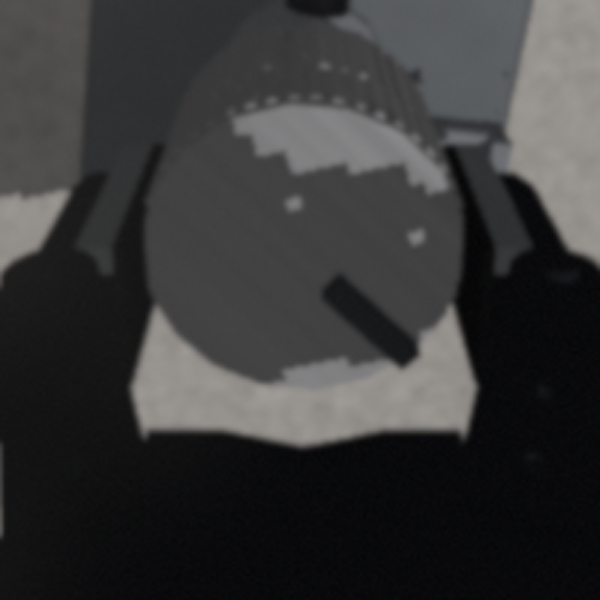

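The cap top is at 0.1023, so the underside is at 0.0603 and the cap is fully home. The ridge, from (335,285) to (408,355), sits at the same angle in the gripper as before, so the cap turned about 37° clockwise with the hand. It is upright, and I'm holding it down with about 16 N.

```bash
python3 -c "
from workcell import bot
print(bot.job_done())"
```

```text
the job is handed in; nothing more can be done
None
```

The cap was pushed home on the grey housing (underside about 60.3 mm up), turned about 37° clockwise from the lug, and still gripped and pressed down at about 16 N when I handed the job in at about 11 s; no verdict was returned.

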